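Free the sagging bolt and hold the cage gate ajar

ROBOT

A 6-joint arm with a two-finger parallel gripper is mounted at the origin on a cart in front of the work surface, level with it; the furniture and walls round the work are solid. World frame = base frame: x ahead of the robot, y to its left, z up, the work surface at z = 0. Lengths are in mm, angles in rad, forces in N, time in s.
With the tool pointing down it reaches from about 350 to 875 mm from the base axis. Payload 4.2 kg.
Tool frame: the origin (TCP) lies at the very end of the fingers, on their centre line; the grasp point (between the pads) lies 19 mm behind it; z points along the fingers, y is the line along which they close (so a half turn about z gives the same grasp; the last joint's range is limited). The gripper opens to 85 mm and grips with 20 to 120 N. Pads are 22 mm wide; open, the fingers measure 114 mm over their backs; the gripper's body (76 mm by 85 mm) begins 54 mm behind the grasp point. The pads swing forward as they close: fully open they stand 13 mm farther back than shut.
Start: joints at [1.575, 0.385, 0.008, 0, -1.194, -0.259], TCP at [157.501, 604.808, 231.312] pointing down, gripper open.
Joint ranges: [-3.14, 3.14], [-1.21, 2.06], [-1.07, 1.41], [-3.16, 2.05], [-2.99, -0.16], [-3.1, 3.1]. Speed limits (rad/s): [2.79, 2.79, 3.14, 3.14, 3.14, 3.14].

INTERFACE

Orientations are given as a unit quaternion [w, x, y, z].
In Python, from plant import ctrl, viewer, workorder, finder gives the robot as it stands.
- The arm moves only by the tool drive_tool, never from a script. Its argument "rows" is a list that holds one entry, the list of rows, each a list of 4 numbers: the shift along the tool's x, y, z in mm, then the turn about the tool's z in rad. In form: [[[dx, dy, dz, yaw], ...]]. A call has 1 to 5 rows; each row is the pose to reach, as a shift and turn from the pose commanded when the call began, along the tool's axes at that moment; what a row does not reach only later rows make up. A row lasts 1/10 s, in which the tool goes at most 50 mm and 8.59 degrees, less where a joint would pass 70% of its speed; a pose out of reach is approached as far as the arm can. A call with a gripper value outside its range is refused whole. "gripper" is the opening in per cent of the stroke, from 0 (shut) to 100 (fully open), set as the call begins (left out, the last holds). The fingers move at their own pace and stop on an object; "newtons" is the grip in N (left out, the last holds). Time passes only in rows, so rows that repeat a pose let the fingers close. It gives the time, the measured TCP pose, the force, the opening and the grip force at its end, in the units of the state.
- ctrl.get_obs(): the state, without advancing time (a new reading comes with each control period).
- viewer.read_camera(name): name is "scene" or "side" or "wrist"; returns a dict with "image" (480x640x3 uint8, blue, green, red), "K" (3x3 intrinsics, pixels), "R" (3x3) and "t" (3): a world point X has camera coordinates R X + t; the wrist camera has in their place "mount" (4x4, takes a point from camera to tool coordinates, whose origin is the TCP and whose axes are the flange's). Camera axes: x right, y down, z forward; pixel columns grow to the right and rows downward; lengths in mm; the calibration is good to about 2 mm. A picture is of the moment at which its call begins: read the wrist's pose just before it. There is no depth.
- workorder.sign_off(): hands the job in; it is judged then, once.
Trained networks look in a picture, given as the dict that the camera call returned (one of the last four; its "shot" number tells which), for a name from the list of things; names that differ only in an ending like _2 or _b are one class to them, and where a whole thing is asked for, a point or a joint stands for the part that bears it (a point fixed in the world has none). Each returns a list of dicts, best first, with "score" (0 to 1); they miss things now and then, are a little off and sometimes report something else, mostly with a low value. They report only what shows in the picture. A call takes as long as a camera call.
- finder.search_frame(name, picture): "rect" ([centre column, centre row, width, height] in pixels, round what is visible of it).
- finder.masks_of(name, picture): "pixels" (480x640 bool, what is visible of it) and "rect" ([centre column, centre row, width, height] in pixels, round what is visible of it).
- finder.spot_point(name, picture): "centre" ([column, row] in pixels: a listed point, or the origin of a listed thing).
The state is a dict: "time_s": time; "qpos": joint angles; "joint_vel": joint speeds; "tau": joint torques, N m; "eef_pos": TCP position; "tcp_rot": TCP orientation; "contact_force": force on the tool from outside, world axes, zero at the start; "wrist_torque": the same for the moment, N m; "finger_gap": finger opening in mm; "grip_force": force on a finger pad.
Only numpy, scipy, OpenCV 4.12 (cv2) and the standard library are available. Lean on these libraries where they do the work, as an engineer would, in place of code of your own. Each camera call takes 0.05 s, during which the arm holds its last target. There are 200 camera calls.

TASK

The parts cage's gate is shut by a barrel bolt that sags, so the block on its end catches behind the keeper's bent-up lip: take the bolt by its upright handle, lift it over the lip while pulling it towards the hinge side until it is clear of the keeper, then swing the gate ajar towards you by about 30 degrees. The sprung gate would fall shut, so finish with the gripper still holding the gate or its bolt steady there, bolt drawn; leave the small bottle and the tin beside the cage where they are.

Things in the scene. Friction and masses are not known exactly. Their poses are not given: they have to be found in the camera images.
- cage: Fixed plywood parts cage with steel front posts, 150 mm high with a flat roof. Origin on the desk under the middle of the gate's plane. x points into the cage (the front looks to -x), y along the front to the keeper side, z up. It fills y = -115 to +129, x = -8 to +132 mm; hinge at y = -98 mm, keeper at y = +97 to +127 mm, reaching to x = -36 mm.
- gate_leaf: The barred aluminium gate with the bolt on its front, 193 mm wide, top 140 mm above the desk, 12 mm thick. Origin on the hinge axis at desk height; y runs along the gate from the hinge to its free edge, -x is its front. Only gate and bolt turn with it.
- gate (a joint): Gate opening angle in rad: 0 shut, grows as the free edge swings out to the front (cage -x), counter-clockwise from above; up to 1.4. A spring pulls it shut with 0.15 N m at 0, growing by 0.3 N m per rad.
- bolt (a joint): How far the bolt is drawn towards the hinge side (along the gate's -y), in m: 0 to 0.003 at the start (shot home), 0.045 at most. Unlifted it is caught at about 0.005; from 0.025 on it is clear of the keeper. Light friction.
- bolt_lift (a joint): How far the bolt is raised in its tall staples, in m: 0 sagging by its own weight (about 150 g), 0.016 at most. The block clears the lip from about 0.007.
- handle_grip (a point): Point to grip on the bolt's handle: an upright round steel pin, 12 mm thick, standing up from the bolt in front of the gate, its rounded top 46 mm above the cage's roof. The point is on its axis, 178 mm above the desk while the bolt sags, 18 mm below the top; 22 mm in front of the gate's middle plane and 128 mm from the hinge along the gate while the bolt is home (less as it is drawn).
- hinge_axis (a point): Point on the upright hinge axis of the gate, at the level of the cage's top (150 mm).
- lip_top (a point): Top middle of the keeper's bent-up lip (5 mm thick, 24 mm across), 112 mm above the desk. The sagging bolt's axis is at 118 mm; its rod is 10 mm thick and its end block 24 mm high, so the block hangs 5 to 6 mm below the lip's top, behind it. The keeper is open above; its front strap stops the gate while the block is inside.
- oil_bottle: Bystander: small dropper bottle, 33 mm wide, 102 mm high, origin under its middle.
- flux_tin: Bystander: flat round tin, 52 mm across, 19 mm high, origin under its middle.

How it is judged:
By the outcome, as a careful person would: the job done as asked, in the order asked, and still so for the second after the job is handed in, while the arm keeps its last pose, push and grip.
It also fails if it takes over 32 s, if anything falls off the work surface, if the arm or the gripper's body presses on something with over 40 N, if the wrist force passes 120 N, or if a joint passes its speed limit or range.

## Working session

There is one attempt and no reset: what is moved stays moved. The work goes in short steps, Python scripts to look and compute and a tool call to move; the robot and the scene stay as the last step left them, time stands still between calls to the robot, and variables do not carry over. Pictures are saved under pics/ and viewed, at most 10 in all, crops included, and the job is handed in when it is done.

Besides the shell and the picture viewer there is one more tool, called after "Call:" as name(argument=value, ...), one argument or row to a line, values as JSON. drive_tool: Moves the arm, as the interface text tells. Its arguments: {"type":"object","properties":{"rows":{"type":"array","items":{"type":"array","items":{"type":"array","items":{"type":"number"}}}},"gripper":{"type":"number"},"newtons":{"type":"number"}},"required":["rows"]}

```bash
mkdir -p pics; ls
cat > h.py <<'E'
import numpy as np, cv2
from plant import ctrl, viewer, workorder, finder
def tri(obs):
    # obs list of (pic, px) -> point by least squares
    A=[];b=[]
    for p,c in obs:
        P=p["K"]@np.hstack([p["R"],np.reshape(p["t"],(3,1))])
        for k in (0,1):
            r=c[k]*P[2]-P[k]; r=r/np.linalg.norm(r[:3]); A.append(r[:3]); b.append(-r[3])
    x,res,_,_=np.linalg.lstsq(np.array(A),np.array(b),rcond=None)
    return x,np.sqrt(res)
E
python3 - <<'E'
from h import *
o=ctrl.get_obs(); print(o)
P={}
for n in("scene","side"):
    P[n]=viewer.read_camera(n); cv2.imwrite(f"pics/{n}0.png",P[n]["image"])
    P[n]={k:np.array(v) if k in("K","R","t") else v for k,v in P[n].items()}
for nm in("handle_grip","hinge_axis","lip_top","cage","gate_leaf","oil_bottle","flux_tin"):
    d={n:finder.spot_point(nm,P[n]) for n in P}
    for n in d: print(nm,n,[(np.round(e["centre"],1),round(e["score"],2)) for e in d[n][:2]])
    if all(d.values()): print(tri([(P[n],d[n][0]["centre"]) for n in P]))
E
```

```text
pics
{'time_s': 0.0, 'qpos': array([ 1.57459141e+00,  3.85535867e-01,  6.60582892e-03, -5.08347186e-04,
       -1.19399786e+00, -2.58615913e-01]), 'joint_vel': array([-7.08708100e-04, -2.00474548e-04,  3.45779050e-04, -8.18336121e-05,
       -9.62769023e-04,  1.10550971e-03]), 'tau': array([-6.30422733e-05, -3.92282724e+01,  1.88398755e+01,  4.18608651e+00,
       -4.68423881e-03,  4.50082553e-06]), 'eef_pos': array([157.36722822, 604.24876346, 230.22486277]), 'tcp_rot': array([ 1.08753107e-03,  9.91881756e-01, -1.27158917e-01, -9.47764468e-05]), 'contact_force': array([ 0.3768051 ,  0.41151216, -0.55061245]), 'wrist_torque': array([0.00627825, 0.04113566, 0.02133092]), 'grip_force': 0.0, 'finger_gap': 85.12050785361723}
handle_grip scene [(array([304.7, 198.4]), 0.91)]
handle_grip side [(array([341. , 210.1]), 0.67)]
(array([582.90455121, -29.84692582, 175.80541652]), array([0.16813875]))
hinge_axis scene [(array([333.3, 164.7]), 0.72)]
hinge_axis side [(array([369.3, 255.4]), 0.94)]
(array([ 590.85432997, -146.81611136,  144.13464736]), array([3.0696388]))
lip_top scene [(array([276. , 254.3]), 0.9)]
lip_top side [(array([333.3, 226.4]), 0.87)]
(array([594.27273608,  43.77395945, 110.22597055]), array([0.54984464]))
cage scene [(array([307.3, 250.2]), 0.76)]
cage side [(array([351.9, 300.8]), 0.97)]
(array([595.9745675 , -60.92697768,   2.40008672]), array([2.48778176]))
gate_leaf scene [(array([334.2, 220.4]), 0.57)]
gate_leaf side [(array([284.3, 251.8]), 0.44)]
(array([504.91311381, -39.48169751, 127.75074275]), array([46.31853694]))
oil_bottle scene [(array([273.1, 370.5]), 0.89)]
oil_bottle side [(array([286.9, 254.1]), 0.76)]
(array([528.83675448, 171.7064478 ,  -4.03902568]), array([2.34838159]))
flux_tin scene [(array([331.3, 387.3]), 0.96)]
flux_tin side [(array([244.1, 260.4]), 0.6)]
(array([431.55730803, 157.61939263,   5.14935617]), array([4.52180295]))
```

View pics/scene0.png

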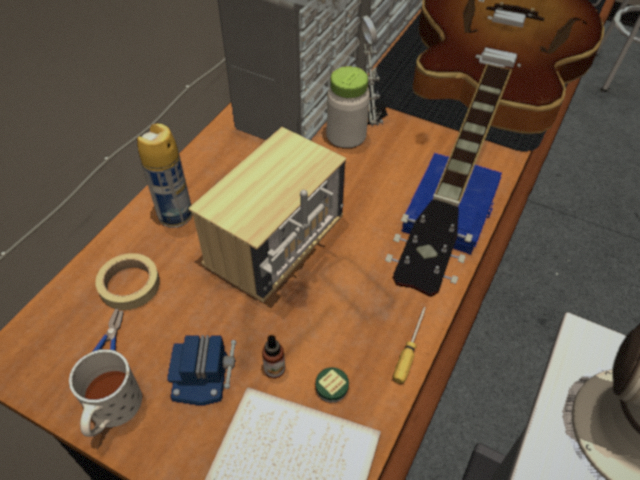

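View pics/side0.png

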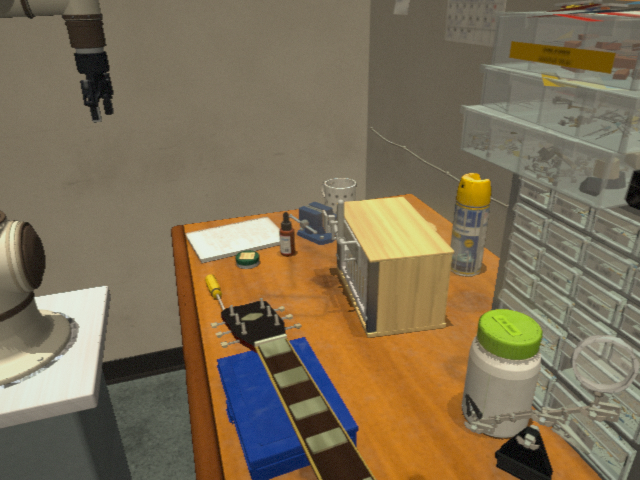

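The scene view shows the cage with its front to the robot, the pin at about (305,198), the bottle at (273,360) and the tin at (332,384). The side view agrees: the pin is near (341,210). I'll move to just above and in front of the handle and re-measure from there.

Call:
drive_tool(
  rows=[
    [[35, 33, -2, 0], [70, 66, -4, 0], [105, 99, -6, 0], [140, 132, -8, 0], [175, 165, -10, 0]],
  ],
)

```text
time_s: 1.3
eef_pos: [285.9, 399.3, 241.6]
tcp_rot: [-0.0, 0.992, -0.127, 0.0]
contact_force: [1.1, -0.2, 0.0]
finger_gap: 85.5
grip_force: 0.0
```

Call:
drive_tool(
  rows=[
    [[35, 33, -2, 0], [70, 66, -4, 0], [105, 99, -6, 0], [140, 132, -8, 0], [175, 165, -10, 0]],
  ],
)

```text
time_s: 1.8
eef_pos: [413.7, 195.5, 251.9]
tcp_rot: [-0.001, 0.992, -0.127, 0.0]
contact_force: [0.8, 0.7, 0.6]
finger_gap: 85.5
grip_force: 0.0
```

Call:
drive_tool(
  rows=[
    [[35, 33, -2, 0], [70, 66, -4, 0], [105, 99, -6, 0], [140, 132, -8, 0], [175, 165, -10, 0]],
  ],
)

```text
time_s: 2.3
eef_pos: [541.6, -8.5, 261.7]
tcp_rot: [-0.0, 0.992, -0.127, 0.0]
contact_force: [1.1, 0.7, 0.4]
finger_gap: 85.6
grip_force: 0.0
```

Call:
drive_tool(
  rows=[
    [[24, 17, 0, -0.1], [24, 17, 0, -0.1], [24, 17, 0, -0.1], [24, 17, 0, -0.1]],
  ],
)

```text
time_s: 2.7
eef_pos: [559.2, -28.4, 261.4]
tcp_rot: [-0.0, 0.997, -0.077, -0.0]
contact_force: [0.1, -0.0, 0.1]
finger_gap: 85.1
grip_force: 0.0
```

```bash
cat >> h.py <<'E'
from scipy.spatial.transform import Rotation as Rn
def wrist():
    o=ctrl.get_obs(); p=dict(viewer.read_camera("wrist"))
    w,x,y,z=o["tcp_rot"]; T=np.eye(4); T[:3,:3]=Rn.from_quat([x,y,z,w]).as_matrix(); T[:3,3]=o["eef_pos"]
    C=np.linalg.inv(T@np.array(p["mount"])); p["R"]=C[:3,:3]; p["t"]=C[:3,3]; p["K"]=np.array(p["K"])
    return o,p
def atz(p,c,z):
    C=-p["R"].T@p["t"]; d=p["R"].T@np.linalg.solve(p["K"],[c[0],c[1],1]); return C+d*(z-C[2])/d[2]
E
python3 - <<'E'
from h import *
o,p=wrist(); cv2.imwrite("pics/w1.png",p["image"]); print(o["eef_pos"])
for nm,z in(("handle_grip",178),("hinge_axis",150),("lip_top",112),("cage",0)):
    for e in finder.spot_point(nm,p)[:2]: print(nm,np.round(e["centre"],1),round(e["score"],2),np.round(atz(p,e["centre"],z),1))
E
```

```text
[559.17143022 -28.42651516 261.38178451]
handle_grip [311.5 218.5] 0.69 [580.2 -27.4 178. ]
hinge_axis [484.1 173.7] 0.73 [ 586.4 -152.5  150. ]
lip_top [225.1 194.3] 0.62 [594.3  44.6 112. ]
cage [338.4 156.5] 0.57 [598.5 -57.7   0. ]
```

View pics/w1.png

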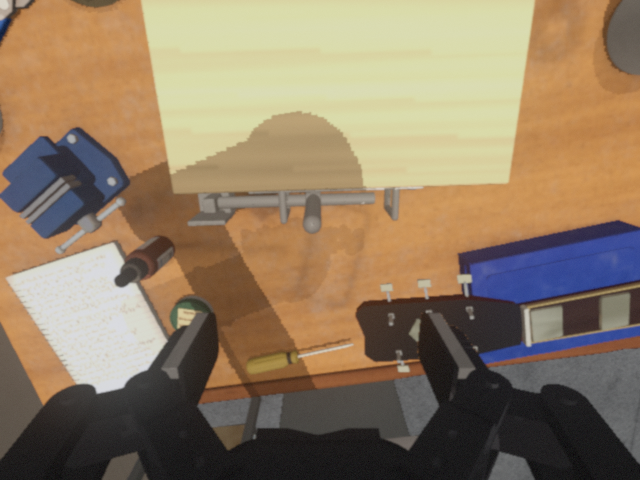

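The wrist view shows the pin at (312,215), the bolt end in the keeper at (207,205) and the roof's front edge nearly level, so the cage heading is about -0.13 rad. I'll align over the pin, descend and close.

Call:
drive_tool(
  rows=[
    [[11, -2, 0, -0.02], [22, -3, 0, -0.02], [22, -3, 30, -0.02], [22, -3, 60, -0.02], [22, -3, 70, -0.02]],
  ],
)

```text
time_s: 3.45
eef_pos: [580.9, -29.6, 187.7]
tcp_rot: [0.0, 0.998, -0.068, -0.003]
contact_force: [-0.4, 0.9, 0.2]
finger_gap: 85.7
grip_force: 0.0
```

Call:
drive_tool(
  rows=[
    [[0, 0, 15, 0], [0, 0, 32, 0], [0, 0, 32, 0]],
  ],
)

```text
time_s: 3.75
eef_pos: [581.3, -29.6, 157.5]
tcp_rot: [0.0, 0.998, -0.067, -0.002]
contact_force: [-0.5, 0.7, -0.6]
finger_gap: 84.9
grip_force: 0.0
```

Call:
drive_tool(
  rows=[
    [[0, 0, 0, 0], [0, 0, 0, 0], [0, 0, 0, 0], [0, 0, 0, 0], [0, 0, 0, 0]],
  ],
  gripper=40,
  newtons=40,
)

```text
time_s: 4.25
eef_pos: [582.1, -29.4, 159.8]
tcp_rot: [-0.0, 0.998, -0.067, 0.0]
contact_force: [0.9, 0.9, -0.5]
finger_gap: 33.9
grip_force: 0.0
```

Run:
```python
from h import *
o,p=wrist(); cv2.imwrite("pics/w2.png",p["image"]); print(o["eef_pos"],o["finger_gap"],o["contact_force"])
for e in finder.spot_point("handle_grip",p)[:2]: print(np.round(e["centre"],1),round(e["score"],2),np.round(atz(p,e["centre"],178),1))
```

```text
[582.09617988 -29.44057114 159.82324388] 33.928999519300085 [ 0.9389755   0.9403654  -0.48189828]
[312.5 338.5] 0.91 [579.8 -26.8 178. ]
[124.1 300.2] 0.56 [607.3  44.5 178. ]
```

View pics/w2.png

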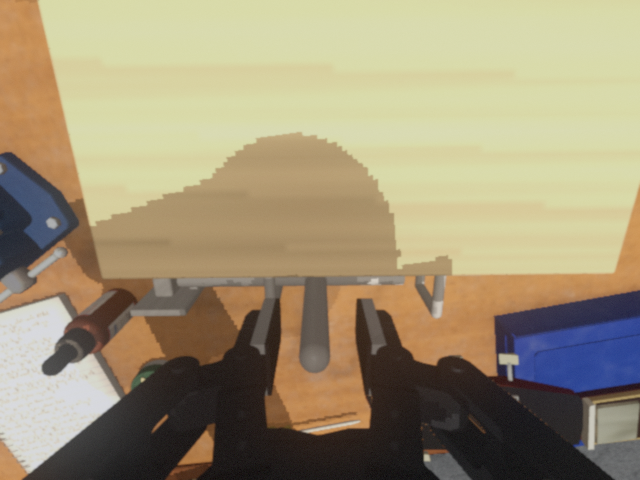

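The pin (313,340) stands between the pads and the roof edge is square to the tool, so I can close.

Call:
drive_tool(
  rows=[
    [[-1, -1, 0, 0], [-1, -1, 0, 0], [-1, -1, 0, 0], [-1, -1, 0, 0], [-1, -1, 0, 0]],
  ],
  gripper=0,
  newtons=60,
)

```text
time_s: 4.85
eef_pos: [581.0, -28.3, 159.5]
tcp_rot: [0.0, 0.998, -0.067, -0.0]
contact_force: [-2.3, 1.0, 1.7]
finger_gap: 10.0
grip_force: 58.4
```

Call:
drive_tool(
  rows=[
    [[0, 0, -2, 0], [0, 0, -5, 0], [0, 0, -8, 0], [0, 0, -11, 0], [0, 0, -11, 0]],
  ],
)

```text
time_s: 5.35
eef_pos: [581.0, -28.3, 170.7]
tcp_rot: [-0.0, 0.998, -0.067, -0.0]
contact_force: [-0.3, 0.3, -0.7]
finger_gap: 10.1
grip_force: 58.4
```

Call:
drive_tool(
  rows=[
    [[0, 3, 0, 0], [0, 6, 0, 0], [0, 9, 0, 0], [0, 12, 0, 0], [0, 12, 0, 0]],
  ],
)

```text
time_s: 5.85
eef_pos: [579.4, -40.8, 170.3]
tcp_rot: [0.0, 0.998, -0.068, -0.0]
contact_force: [-0.8, -0.2, -1.9]
finger_gap: 10.2
grip_force: 58.4
```

Run:
```python
from h import *
o,p=wrist(); cv2.imwrite("pics/w3.png",p["image"]); print(o["eef_pos"],o["finger_gap"],o["contact_force"])
```

```text
[579.38224864 -40.84193275 170.28458769] 10.171677058133746 [-0.75759704 -0.23523856 -1.91141052]
```

View pics/w3.png

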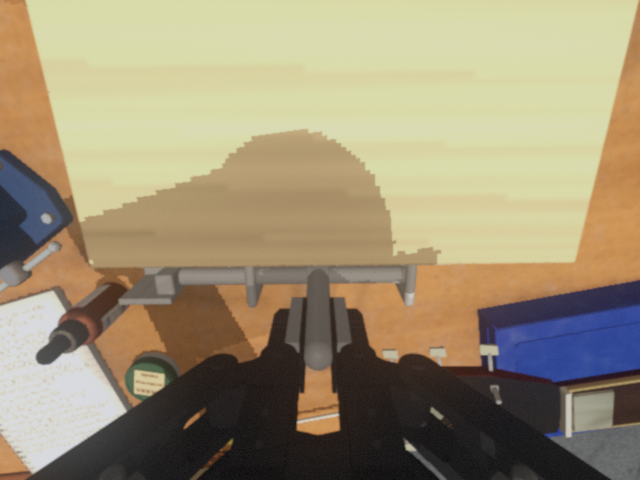

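The pin is held, and the bolt's end block has moved along the keeper (165,280) with no resisting force, so it is over the lip. I'll keep drawing, to about 36 mm in all.

Call:
drive_tool(
  rows=[
    [[0, 5, 0, 0], [0, 10, 0, 0], [0, 16, 0, 0], [0, 22, 0, 0], [0, 25, 0, 0]],
  ],
)

```text
time_s: 6.4
eef_pos: [576.2, -65.7, 170.4]
tcp_rot: [0.0, 0.998, -0.068, 0.0]
contact_force: [0.6, 0.6, -1.8]
finger_gap: 10.0
grip_force: 58.4
```

Run:
```python
from h import *
o,p=wrist(); cv2.imwrite("pics/w4.png",p["image"]); print(o["eef_pos"],o["finger_gap"],o["contact_force"])
for nm,z in(("hinge_axis",150),("lip_top",112),("handle_grip",189)):
    for e in finder.spot_point(nm,p)[:1]: print(nm,np.round(e["centre"],1),round(e["score"],2),np.round(atz(p,e["centre"],z),1))
```

```text
[576.22189476 -65.70949369 170.44146466] 10.021752526784748 [ 0.62538498  0.5605074  -1.78326528]
lip_top [135.8 259.8] 0.95 [592.6  44.8 112. ]
handle_grip [317.4 334.8] 0.62 [575.7 -65.4 189. ]
```

View pics/w4.png

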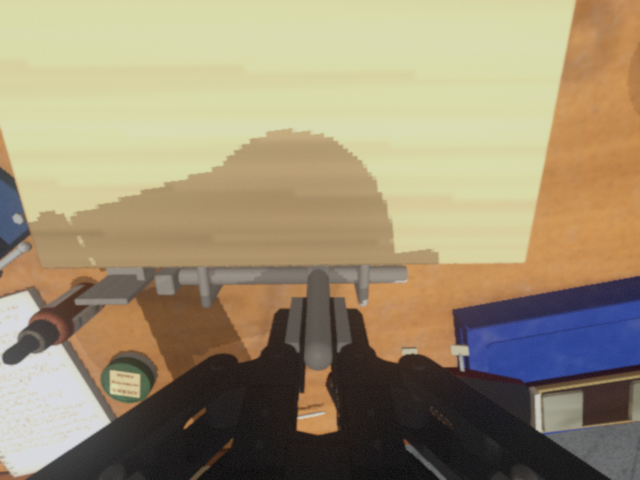

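The end block (167,283) now stands clear of the keeper plate (75–150). I'll swing the gate about the hinge in two equal arcs of 0.265 rad.

Call:
drive_tool(
  rows=[
    [[-4.7, 1.3, 0, -0.053], [-9.4, 2.8, 0, -0.106], [-14, 4.6, 0, -0.159], [-18.4, 6.7, 0, -0.212], [-22.8, 8.9, 0, -0.265]],
  ],
  newtons=80,
)

```text
time_s: 7.1
eef_pos: [553.4, -70.5, 170.9]
tcp_rot: [0.0, 0.998, 0.066, 0.002]
contact_force: [2.6, 0.2, -1.8]
finger_gap: 10.1
grip_force: 77.9
```

Call:
drive_tool(
  rows=[
    [[-4.7, 1.3, 0, -0.053], [-9.4, 2.8, 0, -0.106], [-14, 4.6, 0, -0.159], [-18.4, 6.7, 0, -0.212], [-22.8, 8.9, 0, -0.265]],
  ],
)

```text
time_s: 7.6
eef_pos: [532.2, -82.1, 170.9]
tcp_rot: [0.0, 0.98, 0.198, 0.002]
contact_force: [3.2, 0.1, -1.4]
finger_gap: 9.5
grip_force: 78.0
```

Call:
drive_tool(
  rows=[
    [[0, 0, 0, 0], [0, 0, 0, 0], [0, 0, 0, 0]],
  ],
)

```text
time_s: 7.9
eef_pos: [531.8, -82.2, 170.7]
tcp_rot: [0.0, 0.981, 0.196, 0.001]
contact_force: [3.4, 2.2, -1.6]
finger_gap: 9.8
grip_force: 78.0
```

Run:
```python
from h import *
o,p=wrist(); cv2.imwrite("pics/w5.png",p["image"]); print(o["eef_pos"],o["finger_gap"],o["contact_force"],o["time_s"])
p2=viewer.read_camera("scene"); cv2.imwrite("pics/s5.png",cv2.resize(p2["image"][120:420,170:420],None,fx=2,fy=2))
```

```text
[531.82572389 -82.19139502 170.6508754 ] 9.758942202687898 [ 3.41406775  2.15464174 -1.63311506] 7.9
```

View pics/w5.png

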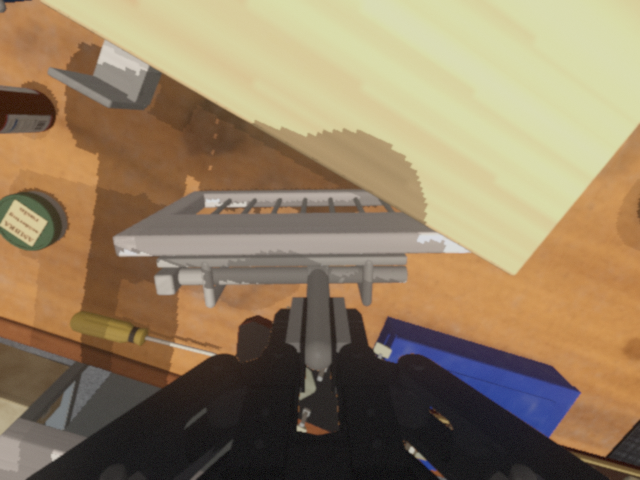

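View pics/s5.png

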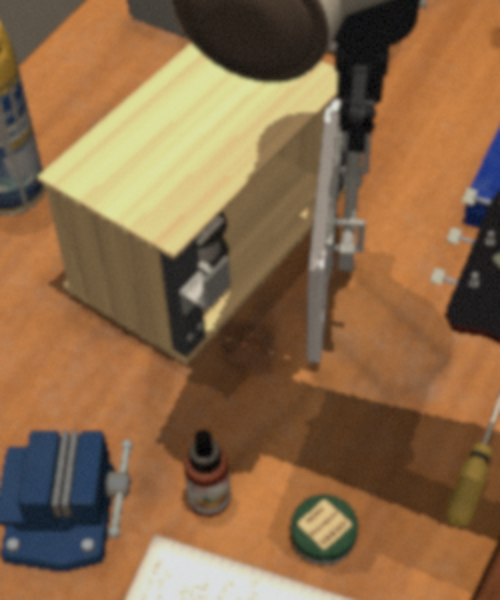

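The gate lies parallel to the tool in the wrist view, and the roof edge runs from (42,0) to (515,273), so the gate stands open about 30°. The bolt is drawn and held, and the bottle and tin haven't moved.

```bash
python3 -c "
from plant import workorder
print(workorder.sign_off())"
```

```text
the job is handed in; nothing more can be done
None
```

I lifted the bolt over the lip, drew it about 37 mm and swung the gate open about 30°. The gripper still holds the bolt handle, the bottle and tin were not moved, and I handed the job in at about 8 s; sign-off returned no verdict.

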